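# Hold a sprung belt tensioner back past its click

## Robot

A 6-joint arm with a two-finger parallel gripper is mounted at the origin on a cart in front of the work surface, level with it; the furniture and walls round the work are solid. World frame = base frame: x ahead of the robot, y to its left, z up, the work surface at z = 0. Lengths are in m, angles in rad, forces in N, time in s.
With the tool pointing down it reaches from about 0.35 to 1 m from the base axis. Payload 7.1 kg.
Tool frame: the origin (TCP) lies between the finger pads; the fingertips stand 22 mm ahead of it and the grasp point (between the pads) lies 3 mm ahead of it; z points along the fingers, y is the line along which they close (so a half turn about z gives the same grasp; the last joint's range is limited). The gripper opens to 85 mm and grips with 20 to 120 N. Pads are 22 mm wide; open, the fingers measure 114 mm over their backs; the gripper's body (76 mm by 85 mm) begins 54 mm behind the grasp point. The pads swing forward as they close: fully open they stand 13 mm farther back than shut.
Start: joints at [1.275, 0.423, 1.63, -0, 1.089, -0.019], TCP at [0.171, 0.601, 0.253] pointing down, gripper open.
Joint ranges: [-3, 3], [-0.9, 2.11], [0.09, 2.58], [-1.31, 4.45], [0.11, 2.69], [-2.54, 2.54]. Speed limits (rad/s): [2.39, 2.39, 3.01, 3.14, 3.14, 3.14].

## Interface

Orientations are given as a rotation vector (axis times angle).
In Python, from rig import manip gives the robot as it stands. The module is installed in compiled form; this text tells all that it offers. Calls block until the motion is done:
- manip.move_to(position, orientation): joint-space move of the TCP to a pose.
- manip.servo_line(position, orientation=None, rate=0.15): straight line of the TCP; orientation=None keeps the orientation; rate is the mean speed in m/s.
- manip.set_joints(angles): joint-space move.
- manip.command_gripper(opening, f_grip=None): finger opening in m; f_grip is the grip in N (None keeps the last); returns when the fingers have stopped.
- manip.hold(seconds).
- manip.solve_ik(position, orientation): joint angles nearest the present ones, or None.
- manip.camera(name): name is "scene" or "top" or "wrist"; returns a dict with "image" (400x640x3 uint8, red, green, blue), "fx", "fy", "cx", "cy" (pixels), "cam_to_world" (4x4, takes a point from camera to world coordinates); the wrist camera has in their place "mount" (4x4, takes a point from camera to tool coordinates, whose origin is the TCP and whose axes are the flange's). Camera axes: x right, y down, z forward; pixel columns grow to the right and rows downward; lengths in m; the calibration is good to about 2 mm. A picture is of the moment at which its call begins: read the wrist's pose just before it. There is no depth.
A pose or a line that the arm cannot do raises manip.IKError and nothing moves.
- manip.sign_off(): hands the job in; it is judged then, once.
Readings, each from a call of its own:
- manip.get_time(): time.
- manip.get_joint_positions(): joint angles.
- manip.get_joint_vel(): joint speeds.
- manip.get_tau(): joint torques, N m.
- manip.get_position(): TCP position.
- manip.get_ee_rot(): TCP orientation.
- manip.get_contact_force(): force on the tool from outside, world axes, zero at the start.
- manip.get_torque(): the same for the moment, N m.
- manip.get_width(): finger opening in m.
- manip.get_grip_force(): force on a finger pad.
Only numpy, scipy, OpenCV 4.12 (cv2) and the standard library are available. Lean on these libraries where they do the work, as an engineer would, in place of code of your own. Each camera call takes 0.05 s, during which the arm holds its last target. There are 200 camera calls.

## Task

Lift the loose cover off the grey drive housing by its knob and set it down right way up, flat on the worktop clear of the housing. Then push the idler roller of the sprung tensioner arm inside back against its spring, towards the far side of the housing, until the pawl has clicked over the tooth and dropped behind it, and finish there still holding the arm back with the gripper: the click does not latch, and the arm springs home if let go. Leave the other things on the bench where they are.

Things in the scene. Friction and masses are not known exactly. Their poses are not given: they have to be found in the camera images.
- drive_housing: Fixed grey open box, outside 150 (x) x 140 (y) x 50 mm high, walls 4 mm; feet 6 mm high reach 96 mm before and behind its centre. Origin: centre of its underside, z up; -x side faces the robot (turned up to 0.5 rad), +x is the far side. Inside, the right half (-y), where the roller swings, is clear above 20 mm height; the left half holds pulley, pivot, spring and pawl, up to 39 mm high.
- cover: Loose bare aluminium cover on the housing's rim: plate 164 x 154 x 3 mm, 10 mm skirt outside the walls, 4 mm play; about 0.25 kg. Black round knob in the middle, 26 mm in diameter. Origin: centre of the skirt's lower edge (40 mm above the worktop on the housing, 0 when it lies on the worktop), z up, axes along the housing's at the start. Free worktop for it: front left, beside the mouse's mat.
- cover_knob (a point): Grip point of the cover's knob: on its axis, 31 mm above the skirt's lower edge, 12 mm below the knob's top. The knob's 26 mm thick part is 22 to 40 mm above the skirt's lower edge.
- pivot_axis (a point): Point on the arm's upright pivot axis, 34 mm above the worktop; at x 0, y +34 mm in the housing's frame.
- idler_roller (a point): Middle of the black upright idler roller on the end of the steel tensioner arm, 34 mm above the worktop; moves with the arm. 16 mm in diameter, free from 21 to 44 mm height (arm and flange below), 65 mm from the pivot. In the housing's frame at rest x -25, y -26 mm; pushed, it swings towards +x by way of x 0, y -31 to x +25, y -26 mm at the end stop.
- tensioner_arm (a joint): Angle of the arm about its upright pivot, rad: 0 at rest, growing (anticlockwise from above) as the roller is pushed to the far side, end stop 0.8. Spring force at the roller about 4 N at rest, 7 N at 0.4, 10 N at 0.7, plus up to 4 N from the pawl between 0.22 and 0.40. The tooth is under the pawl from 0.23 to 0.57; beyond that the pawl has dropped. It does not latch.
- pawl (a joint): Travel of the small sprung pawl slider in the far left of the housing, m: 0 when down (before and after the click), up to 0.003 while the arm's tooth passes it.
- steel_dish: Round shallow steel dish, 71 mm wide, 14 mm high; a bystander, to be left alone. Origin at the centre of its underside.
- swab_jar: Grey round jar with swabs, 40 mm wide, 78 mm high; a bystander, to be left alone. Origin at the centre of its underside.
- flanged_shaft: Turned steel shaft on a 42 mm flange, 52 mm high; a bystander, to be left alone. Origin at the centre of its underside.

How it is judged:
On the way, in this order (a step that is already met when the one before it is completed fails the run):
1. the cover lies flat on the worktop, right way up, clear of the housing and let go (height (world z) of cover below 0.012 m and angle between cover's own z axis and vertical below 0.08 rad and horizontal distance between cover and drive_housing above 0.15 m and contact force between each of the arm, the fingers and cover below 0.2 N and linear speed of cover below 0.02 m/s), for 0.2 s.
2. the gripper has pushed the tensioner arm past its click (value of joint tensioner_arm above 0.5 rad and value of joint pawl below 0.001 m and contact force between the fingers and tensioner_arm above 2 N), for 0.2 s.
At the end, for the whole second after the job is handed in: Gripper presses the arm with over 2 N, arm beyond 0.5 rad, pawl within 1 mm of down behind the tooth. Cover at rest, right way up on the worktop (skirt edge under 12 mm, tilt under 0.08 rad), centre over 150 mm from the housing's, not touched by the robot (all of step 1 and all of step 2); the arm keeps its last pose, push and grip.
It fails at once if a bystander is displaced by more than 40 mm (distance of any of steel_dish, swab_jar, flanged_shaft from where it was at the start of the episode above 0.04 m).
It also fails if it takes over 45 s, if anything falls off the work surface, if the arm or the gripper's body presses on something with over 40 N, if the wrist force passes 120 N, or if a joint passes its speed limit or range.

## Working session

There is one attempt and no reset: what is moved stays moved. The work goes in short steps, each a Python script; the robot and the scene stay as the last script left them, time stands still between calls to the robot, and variables do not carry over. Pictures are saved under pics/ and viewed, at most 10 in all, crops included, and the job is handed in when it is done.

```bash
mkdir -p pics
python3 - <<'E'
from rig import manip
import cv2,numpy as np
for n in("scene","top"):
    c=manip.camera(n);cv2.imwrite(f"pics/{n}0.png",c["image"][:,:,::-1]);print(n,c["fx"],c["cx"],c["cy"],np.round(c["cam_to_world"],3).tolist())
    np.savez(f"{n}0.npz",**c)
print(manip.get_time(),manip.get_ee_rot(),manip.get_width())
E
```

```text
scene 504.9760226277212 307.121313061841 198.40907571839958 [[0.577, -0.638, 0.51, 0.047], [-0.817, -0.447, 0.364, -0.294], [-0.005, -0.626, -0.78, 0.863], [0.0, 0.0, 0.0, 1.0]]
top 484.8682577544514 321.6027444521346 199.35678996597136 [[0.02, -0.993, 0.117, 0.47], [-1.0, -0.021, -0.013, 0.1], [0.015, -0.117, -0.993, 1.004], [0.0, 0.0, 0.0, 1.0]]
0.1 [-4.33382705e-01 -3.11131461e+00  2.19189265e-03] 0.08557511957983344
```

View pics/top0.png

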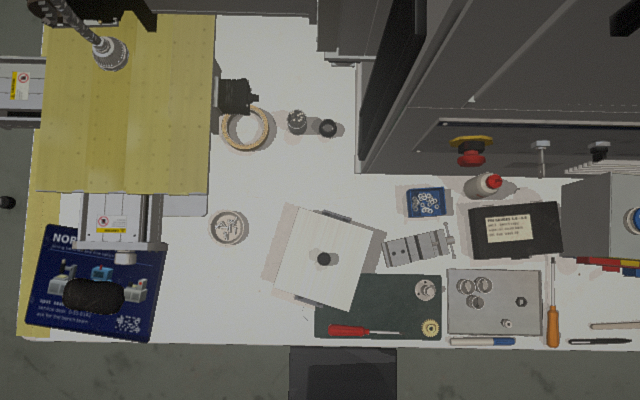

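View pics/scene0.png

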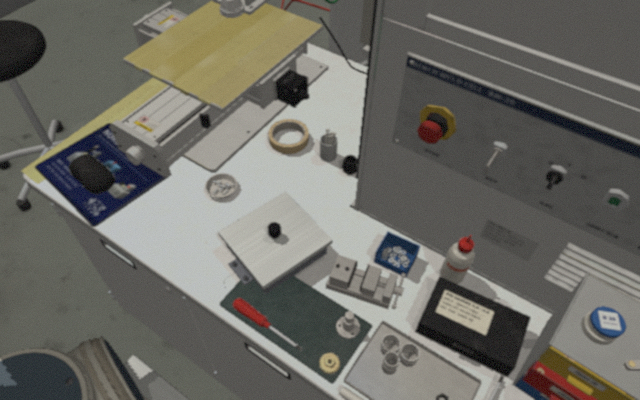

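The top view has the cover centred near (325,258) with its knob at (323,259). The dish is at (228,227), the mat's right edge is near column 160, and there is free worktop around (212,295). Next I'll measure the knob and the cover's edges.

```bash
cat > h.py <<'E'
import numpy as np,cv2
from scipy.spatial.transform import Rotation as R
def ray(c,u,v,T=None):
    T=c["cam_to_world"] if T is None else T
    d=T[:3,:3]@np.array([(u-c["cx"])/c["fx"],(v-c["cy"])/c["fy"],1]);return T[:3,3],d
def onz(c,u,v,z,T=None):
    o,d=ray(c,u,v,T);return o+d*(z-o[2])/d[2]
def proj(c,p,T=None):
    T=c["cam_to_world"] if T is None else T
    q=T[:3,:3].T@(np.asarray(p)-T[:3,3]);return np.array([c["cx"]+c["fx"]*q[0]/q[2],c["cy"]+c["fy"]*q[1]/q[2]])
def down(psi): # tool z down, tool y (closing) at angle psi in world
    y=np.array([np.cos(psi),np.sin(psi),0]);z=np.array([0,0,-1.]);return R.from_matrix(np.c_[np.cross(y,z),y,z]).as_rotvec()
E
python3 - <<'E'
from h import *
t=np.load("top0.npz");s=np.load("scene0.npz")
rs=[]
for c,(x0,y0,x1,y1) in((t,(305,242,342,275)),(s,(260,218,288,242))):
    g=c["image"].max(2)[y0:y1,x0:x1];m=(g<60).astype(np.uint8)
    n,l,st,ce=cv2.connectedComponentsWithStats(m);i=1+st[1:,4].argmax();u=ce[i]+[x0,y0];print(st[i],u,onz(c,*u,.071));rs.append(ray(c,*u))
A=[];b=[]
for o,d in rs:
    d=d/np.linalg.norm(d);P=np.eye(3)-np.outer(d,d);A.append(P);b.append(P@o)
print("tri",np.linalg.lstsq(np.vstack(A),np.hstack(b),rcond=None)[0])
im=t["image"][190:330,150:400,::-1];cv2.imwrite("pics/crop0.png",cv2.resize(im,None,fx=3.2,fy=3.2,interpolation=cv2.INTER_CUBIC))
for n,(u,v) in dict(dishc=(228,227),dishlow=(228,245),matR=(158,340),mattop=(165,250),edge=(212,345),drawer=(165,250),place=(212,295)).items():print(n,onz(t,u,v,0)[:2])
E
```

```text
[18 12  7 11 25] [326.64 259.96] [0.46369297 0.0767104  0.071     ]
[  9   5  11  15 136] [274.01470588 230.05147059] [0.46455532 0.08323798 0.071     ]
tri [0.46231279 0.07840667 0.07798493]
dishc [0.52679097 0.27990031]
dishlow [0.48978961 0.27833971]
matR [0.29727594 0.41038119]
mattop [0.47701432 0.40668501]
edge [0.28935919 0.30193754]
drawer [0.47701432 0.40668501]
place [0.38806467 0.30647991]
```

View pics/crop0.png

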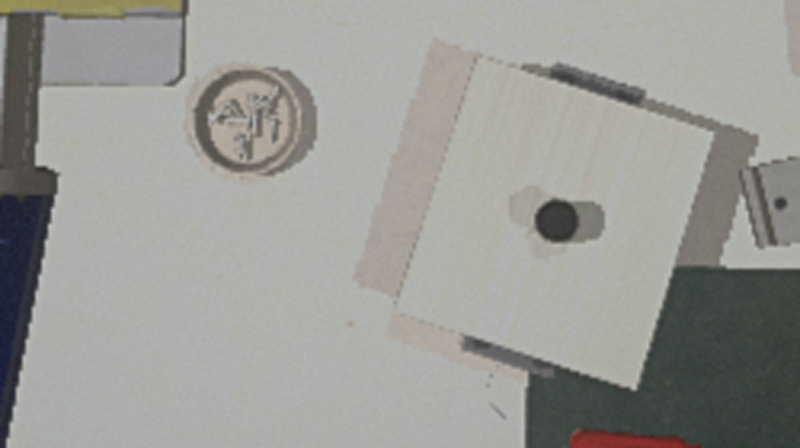

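The crop shows the knob centre at (556,220). The plate corners are at (478,55), (714,131), (636,389) and (397,311), and the feet lie near (598,83) and (507,357).

Run:
```python
from h import *
from rig import manip
t=np.load("top0.npz");s=np.load("scene0.npz")
f=lambda u,v:(150+u/3.2,190+v/3.2)
k=onz(t,*f(556,220),.083);print("knob",k,"scene pix of it",proj(s,k),"scene mask",onz(s,274,230,.075))
q=[onz(t,*f(*p),.053)[:2] for p in((478,55),(714,131),(636,389),(397,311))]
A,B,C,D=q;print(np.round(q,4),"centre",np.mean(q,0));print("sides",[np.linalg.norm(a-b) for a,b in((A,B),(B,C),(C,D),(D,A))])
for v in(A-D,B-C):print("x ang",np.arctan2(v[1],v[0]))
for v in(A-B,D-C):print("y ang",np.arctan2(v[1],v[0])-np.pi/2)
for psi in np.arange(-np.pi,np.pi,np.pi/6):
    j=[manip.solve_ik([k[0],k[1],z],down(psi)) for z in(.071,.2)]+[manip.solve_ik([.38,.31,.04],down(psi))];print(round(psi,2),[None if x is None else np.round(x,2) for x in j])
```

```text
knob [0.46592938 0.0825085  0.083     ] scene pix of it [274.40788992 226.09443152] scene mask [0.46252445 0.08142844 0.075     ]
[[ 0.5657  0.1319]
 [ 0.5219 -0.014 ]
 [ 0.3659  0.0319]
 [ 0.4094  0.1768]] centre [0.46571847 0.08165314]
sides [np.float64(0.1522871611468579), np.float64(0.1626152917826296), np.float64(0.15135313545457457), np.float64(0.16259848068667065)]
x ang -0.2801929556033853
x ang -0.28593814852883487
y ang -0.29165740724827316
y ang -0.29182150609972535
-3.14 [None, None, array([ 0.66,  0.6 ,  2.02, -0.  ,  0.52, -2.48])]
-2.62 [None, None, None]
-2.09 [array([ 0.15,  0.52,  2.06, -0.  ,  0.56,  2.24]), array([ 0.15,  0.28,  2.  , -0.  ,  0.86,  2.24]), None]
-1.57 [array([ 0.15,  0.52,  2.06, -0.  ,  0.56,  1.72]), array([ 0.15,  0.28,  2.  , -0.  ,  0.86,  1.72]), array([ 0.66,  0.6 ,  2.02, -0.  ,  0.52,  2.23])]
-1.05 [array([ 0.15,  0.52,  2.06, -0.  ,  0.56,  1.2 ]), array([ 0.15,  0.28,  2.  , -0.  ,  0.86,  1.2 ]), array([ 0.66,  0.6 ,  2.02, -0.  ,  0.52,  1.71])]
-0.52 [array([ 0.15,  0.52,  2.06, -0.  ,  0.56,  0.67]), array([ 0.15,  0.28,  2.  , -0
[... 307 characters left out ...]
.86, -0.37]), array([ 0.66,  0.6 ,  2.02, -0.  ,  0.52,  0.14])]
1.05 [array([ 0.15,  0.52,  2.06, -0.  ,  0.56, -0.9 ]), array([ 0.15,  0.28,  2.  , -0.  ,  0.86, -0.9 ]), array([ 0.66,  0.6 ,  2.02, -0.  ,  0.52, -0.39])]
1.57 [array([ 0.15,  0.52,  2.06, -0.  ,  0.56, -1.42]), array([ 0.15,  0.28,  2.  , -0.  ,  0.86, -1.42]), array([ 0.66,  0.6 ,  2.02, -0.  ,  0.52, -0.91])]
2.09 [array([ 0.15,  0.52,  2.06, -0.  ,  0.56, -1.94]), array([ 0.15,  0.28,  2.  , -0.  ,  0.86, -1.94]), array([ 0.66,  0.6 ,  2.02, -0.  ,  0.52, -1.43])]
2.62 [array([ 0.15,  0.52,  2.06, -0.  ,  0.56, -2.47]), array([ 0.15,  0.28,  2.  , -0.  ,  0.86, -2.47]), array([ 0.66,  0.6 ,  2.02, -0.  ,  0.52, -1.96])]
```

Run:
```python
from h import *
from rig import manip
k=np.array([.4652,.0822]);o=down(-.288)
j=np.array(manip.solve_ik([*k,.22],o));j0=manip.get_joint_positions();a=j.copy();a[0]=j0[0];
manip.set_joints(a);manip.set_joints(j)
manip.servo_line([*k,.079],o,.12)
print(manip.get_contact_force())
manip.command_gripper(0.0,50);print("w",manip.get_width(),manip.get_grip_force(),manip.get_contact_force(),manip.get_position())
manip.servo_line([*k,.125],None,.06);print("lift",manip.get_contact_force(),manip.get_width(),manip.get_time())
manip.servo_line([*k,.17],None,.1)
c=manip.camera("scene");cv2.imwrite("pics/lift.png",c["image"][100:400,100:500,::-1])
```

```text
[ 0.12880612 -0.75846269  0.24909441]
w 0.023939109180091574 48.774262290098704 [-1.56736056 -0.00781173  5.77388436] [0.46513662 0.08218943 0.07939314]
lift [-0.36564135 -0.75149077 -3.95037474] 0.02396799173284069 5.4333
```

View pics/lift.png

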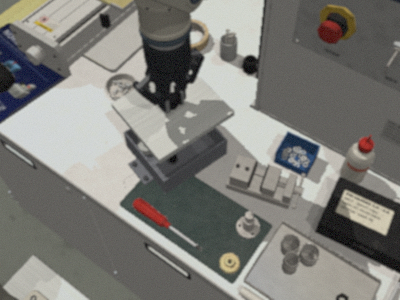

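The cover is off and level in the gripper at about (175,115) in the crop, and the housing below it is open. Next I'll place it.

Run:
```python
from h import *
from rig import manip
p=[.392,.31];o=down(0)
manip.servo_line([*p,.17],o,.15)
manip.servo_line([*p,.06],None,.12)
for z in np.arange(.048,.036,-.002):
    manip.servo_line([*p,z],None,.04);F=manip.get_contact_force();print(round(z,3),np.round(F,1))
    if F[2]>1:break
manip.command_gripper(.085);manip.hold(.2)
manip.servo_line([*p,.2],None,.15)
j=np.array(manip.get_joint_positions());j[0]=1.25;manip.set_joints(j)
for n in("scene","top"):
    c=manip.camera(n);np.savez(n+"1.npz",**c)
    if n=="top":cv2.imwrite("pics/t1.png",cv2.resize(c["image"][180:350,150:400,::-1],None,fx=3.2,fy=3.2,interpolation=cv2.INTER_CUBIC))
    else:cv2.imwrite("pics/s1.png",cv2.resize(c["image"][140:340,170:390,::-1],None,fx=3,fy=3,interpolation=cv2.INTER_CUBIC))
print(manip.get_time())
```

```text
0.048 [-1.  -0.6 -2.8]
0.046 [ 0.4  0.  -2.1]
0.044 [ 0.3  0.3 -2.8]
0.042 [ 1.   0.3 -3.3]
0.04 [ 0.6 -0.4 -3. ]
0.038 [-2.6 -2.9 17. ]
13.8833
```

View pics/t1.png

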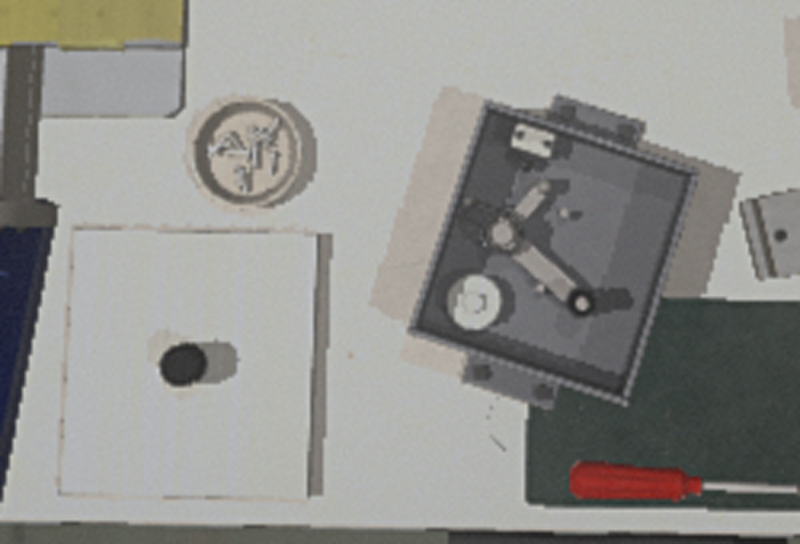

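View pics/s1.png

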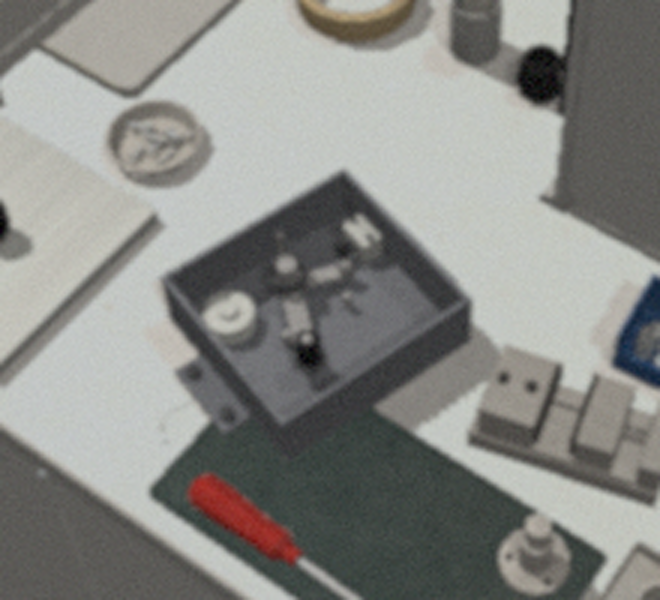

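The cover lies flat at left with its corners at about (70,228) to (318,497), clear of the dish and the housing. The open housing's rim corners are at about (488,101), (696,174), (627,402) and (412,331). The roller top is at (581,301) and the pivot at (503,233).

Run:
```python
from h import *
t=np.load("top1.npz");s=np.load("scene1.npz")
f=lambda u,v:(150+u/3.2,180+v/3.2)
q=[onz(t,*f(*p),.05)[:2] for p in((488,101),(696,174),(627,402),(412,331))]
A,B,C,D=q;c=np.mean(q,0);print("c",c,[np.linalg.norm(a-b) for a,b in((A,B),(B,C),(C,D),(D,A))])
e=[np.arctan2(*(v[::-1])) for v in(A-D,B-C)]+[np.arctan2(*(v[::-1]))-np.pi/2 for v in(A-B,D-C)];print(e)
for y in(np.mean(e),-.288):
    M=np.array([[np.cos(y),-np.sin(y)],[np.sin(y),np.cos(y)]])
    r=onz(t,*f(581,301),.044)[:2];p=onz(t,*f(503,233),.04)[:2]
    print("roller",r,M.T@(r-c),"piv",M.T@(p-c),np.linalg.norm(r-p))
r2=onz(s,170+307/3,140+345/3,.044);print("scene roller",r2)
ck=onz(t,*f(184,363),.043);print("cover knob",ck)
```

```text
c [0.46644412 0.0819407 ] [np.float64(0.13568074258908658), np.float64(0.14419095775600013), np.float64(0.13690232800415034), np.float64(0.147175985594092)]
[np.float64(-0.29390241433888153), np.float64(-0.285168648518266), np.float64(-0.3175388345607584), np.float64(-0.2954815064100862)]
roller [0.43629364 0.06587364] [-0.02410363 -0.02421191] piv [0.00025689 0.03426008] 0.06334358104263486
roller [0.43629364 0.06587364] [-0.02434509 -0.02396911] piv [0.00060026 0.03425579] 0.06334358104263486
scene roller [0.43082313 0.06322921 0.044     ]
cover knob [0.39439302 0.30651691 0.043     ]
```

Run:
```python
from h import *
from rig import manip
c=np.array([.466,.0818]);y=-.29;M=np.array([[np.cos(y),-np.sin(y)],[np.sin(y),np.cos(y)]])
w=lambda x,yy:c+M@np.array([x,yy]);o=down(y+np.pi/2)
manip.command_gripper(0.0,60)
s=w(-.051,-.027)
manip.move_to([*s,.2],o);print("w",manip.get_width(),manip.get_position(),s)
manip.servo_line([*s,.085],None,.12)
for z in(.07,.058,.048):
    manip.servo_line([*s,z],None,.04);F=manip.get_contact_force();print(z,np.round(F,1))
    if np.linalg.norm(F)>8:raise SystemExit("contact")
for x in(-.046,-.04,-.034,-.028,-.022,-.016,-.010,-.006,-.003,0.):
    manip.servo_line([*w(x,-.028),.048],None,.05);F=manip.get_contact_force();print(x,np.round(M.T@F[:2],1),round(F[2],1))
    if np.linalg.norm(F)>30:break
print(manip.get_time(),M.T@(manip.get_position()[:2]-c))
for n in("scene","top"):
    k=manip.camera(n);np.savez(n+"2.npz",**k)
    a=k["image"][200:320,240:400] if n=="top" else k["image"][170:310,210:370]
    cv2.imwrite(f"pics/{n}2.png",cv2.resize(a[:,:,::-1],None,fx=4,fy=4,interpolation=cv2.INTER_CUBIC))
```

```text
w -0.00030539271540461384 [0.4094855  0.07095584 0.20005004] [0.40940885 0.07051098]
0.07 [-0.1  0.1  0.2]
0.058 [ 0.5 -0.7 -0.2]
0.048 [-0.9  0.  -0.5]
-0.046 [ 0.2 -0.1] -0.6
-0.04 [-5. -1.] 0.9
-0.034 [-6.4 -2.3] -0.7
-0.028 [-7.2 -4.5] -1.8
-0.022 [-9.7 -5.7] 0.0
-0.016 [-7.9 -5.4] -2.1
-0.01 [-6.2 -3.8] -3.1
-0.006 [-7.1 -3.5] -2.2
-0.003 [-9.1 -1.9] -2.3
0.0 [-10.   -1.2] -0.6
21.5 [-0.00410552 -0.02951694]
```

View pics/top2.png

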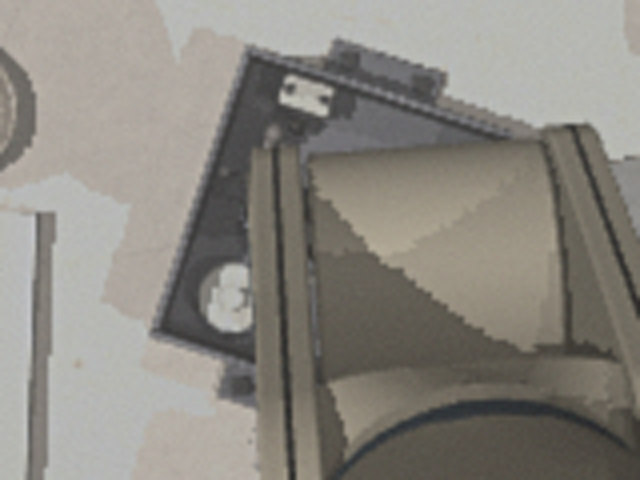

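View pics/scene2.png

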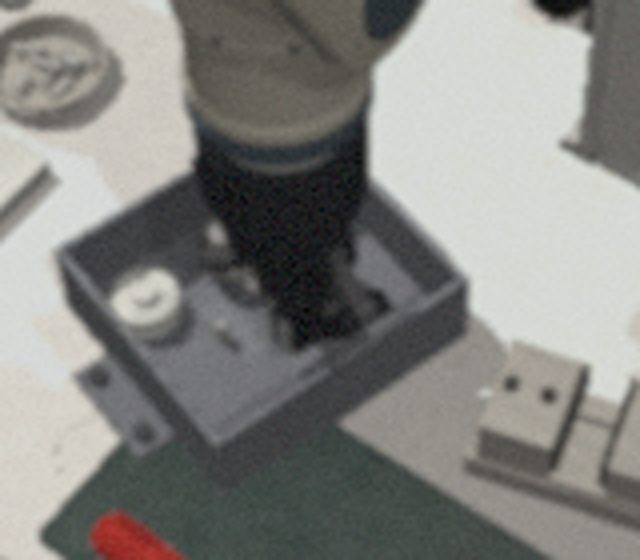

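The scene view shows the fist at (320,310) holding the roller back. By kinematics the arm is at about 0.63 rad, and the force has passed its pawl peak. I'll push about 3 mm more for margin and then hand in.

Run:
```python
from h import *
from rig import manip
c=np.array([.466,.0818]);y=-.29;M=np.array([[np.cos(y),-np.sin(y)],[np.sin(y),np.cos(y)]])
w=lambda x,yy:c+M@np.array([x,yy])
for x in(.002,.004):
    manip.servo_line([*w(x,-.028),.048],None,.03);manip.hold(.3)
    P=M.T@(np.array(manip.get_position())[:2]-c);F=np.array(manip.get_contact_force());th=np.arcsin((P[0]+.019)/.065)+.395
    print(x,P,"theta",th,M.T@F[:2],F[2])
manip.hold(.5);print(manip.get_time(),M.T@(np.array(manip.get_position())[:2]-c),manip.get_contact_force())
if th>.6 and np.linalg.norm(F[:2])>5: print(manip.sign_off())
```

```text
0.002 [-0.0022844  -0.02936348] theta 0.6550853691551911 [-9.67399141  1.32858263] -2.1868627876806004
0.004 [-0.00032686 -0.02915539] theta 0.6863849236648623 [-10.86894495   3.36868586] -1.9431401641943493
23.2 [-0.00031586 -0.02917988] [-9.55373337  5.85389752 -2.03193183]
the job is handed in; nothing more can be done
None
```

I handed the job in at 23 s: the cover lies flat on the worktop clear of the housing, and the gripper is holding the tensioner arm at about 0.69 rad with roughly 11 N. The arm angle is worked out from the gripper position, and I inferred the pawl's drop from that angle rather than seeing it.

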